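# Load a pen under the sprung clamp of the engraving fixture

## Robot

A 6-joint arm with a two-finger parallel gripper is mounted at the origin on a cart in front of the work surface, level with it; the furniture and walls round the work are solid. World frame = base frame: x ahead of the robot, y to its left, z up, the work surface at z = 0. Lengths are in m, angles in rad, forces in N, time in s.
With the tool pointing down it reaches from about 0.375 to 0.975 m from the base axis. Payload 3.8 kg.
Tool frame: the origin (TCP) lies midway between the tips of the shut fingers; the grasp point (between the pads) lies 19 mm behind it; z points along the fingers, y is the line along which they close (so a half turn about z gives the same grasp; the last joint's range is limited). The gripper opens to 88 mm and grips with 3 to 60 N. Pads are 18 mm wide; open, the fingers measure 123 mm over their backs; the gripper's body (75 mm by 187 mm) begins 45 mm behind the grasp point.
Start: joints at [1.087, 0.264, 1.604, -0, 1.274, -0.037], TCP at [0.292, 0.609, 0.239] pointing down, gripper open.
Joint ranges: [-2.63, 2.63], [-0.94, 2.18], [0.31, 2.57], [-1.31, 4.45], [0, 2.66], [-2.55, 2.55]. Speed limits (rad/s): [2.57, 2.57, 3.14, 3.14, 3.14, 3.14].

## Interface

Orientations are given as a unit quaternion [w, x, y, z].
In Python, from bench import telemetry, optics, r gives the robot as it stands.
- The arm moves only by the tool send_rows, never from a script. Its argument "plan" is a list of rows, each a list of 3 entries, a list of its own where there are three numbers: the closure, from 0 (fully open) to 1 (shut), then the shift along the world's x, y, z in units of 40 mm (1.0 is 40 mm), then the turn about the world's z in units of 5 degrees (1.0 is 5 degrees). In form: [[fingers, [x, y, z], spin], ...]. A call has 1 to 12 rows; each row shifts and turns the commanded pose from where the row before left it; what a row does not reach is not made up. A row lasts 1/10 s, in which the tool goes at most 50 mm and 8.59 degrees, less where a joint would pass 70% of its speed; a pose out of reach is approached as far as the arm can. A call is refused whole if a number of a shift passes 1 or a number of a turn 1, either way. A call with a gripper value outside its range is refused whole. The fingers move at their own pace and stop on an object; "squeeze" is the grip in N (left out, the last holds). Time passes only in rows, so rows that do not move let the fingers close. It gives the time, the measured TCP pose, the force, the opening and the grip force at its end, in the units of the state.
- telemetry.read_state(): the state, without advancing time (a new reading comes with each control period).
- optics.grab_frame(name): name is "side" or "top" or "wrist"; returns a dict with "frame" (384x512x3 uint8, red, green, blue), "fx", "fy", "cx", "cy" (pixels), "R" (3x3) and "t" (3): a world point X has camera coordinates R X + t; the wrist camera has in their place "tool_from_camera" (4x4, takes a point from camera to tool coordinates, whose origin is the TCP and whose axes are the flange's). Camera axes: x right, y down, z forward; pixel columns grow to the right and rows downward; lengths in m; the calibration is good to about 2 mm. A picture is of the moment at which its call begins: read the wrist's pose just before it. There is no depth.
- r.job_done(): hands the job in; it is judged then, once.
The state is a dict: "time_s": time; "q": joint angles; "qd": joint speeds; "tau": joint torques, N m; "tcp_pos": TCP position; "orientation": TCP orientation; "force": force on the tool from outside, world axes, zero at the start; "ft_torque": the same for the moment, N m; "width": finger opening in m; "grip_force": force on a finger pad.
Only numpy, scipy, OpenCV 4.12 (cv2) and the standard library are available. Lean on these libraries where they do the work, as an engineer would, in place of code of your own. Each camera call takes 0.05 s, during which the arm holds its last target. There are 200 camera calls.

## Task

A customer's pen is to be engraved. Lift the red knob of the engraver's sprung clamp bar and turn the bar aside until it rests parked on the rim of its collar, clear of the cradle; then take the blue pen from the wooden rest, lay it in the two V saddles with its flat end towards the end stop, and slide it until it presses lightly home against the stop. Turn the bar back over the pen, ease it down until it bears on the barrel and let go: the lacquer marks easily, so never shove the pen against the stop, cram it into the saddles or let the bar snap down on it, and leave the other things on the table where they are.

Things in the scene. Friction and masses are not known exactly. Their poses are not given: they have to be found in the camera images.
- jig: Engraving fixture, fixed; aluminium bed x -50 to +70, y -126 to +96 mm, top at z = 12 mm. Origin on the table under the line where the pen's axis belongs (x = 0, z = 38 mm). +y runs along that line to the clamp end (the pen's point goes there), -y to the end stop, -x to the open front. A white engraving head stands parked at x +19 to +65, y -120 to -80 mm, up to z = 97 mm: keep clear.
- cradle: Two black V saddles on the bed (origin and axes as jig): 90 degree grooves along y, 16 mm long, centred at y = -45 and +46 mm, 40 mm wide, lips at z = 39.5 mm; a barrel in them has its axis at z = 38 mm. Between them (y -37 to +38 mm) the bed is free for fingers down to z = 12 mm.
- end_stop: Dark rigid block with a round white face, bolted to the bed, set anew for each job: face at y = -72 to -60 mm in jig's frame. Origin on the bed's top under the middle of the face; the face is the plane y = 0 of its frame and looks to +y (axes as jig); face centre 26 mm above the origin.
- pen: Stout blue pen with a brass ring, about 45 g, 150 mm long. Origin on its axis, in the middle of the 16 mm thick barrel; +y to the point: flat steel butt at y = -64 mm, barrel to y = +64 mm, steel cone to +86 mm. Balances about 3 mm towards the point. Starts level in the wooden rest, axis 26 mm above the table, point away from the robot.
- pen_butt (a point): Centre of the pen's flat butt end; this end goes against the end stop.
- pen_rest: Dark wooden pen rest, fixed: base 56 x 134 x 10 mm, two V saddles 12 mm long at y = -46 and +46 mm, 27 mm high. Origin on the table under its middle; the pen lies along its y at z = 26 mm. Stands left or right of the fixture. Between its saddles fingers may go down to z = 10 mm.
- clamp_bar: Clamp bar, 14 mm wide, 8 mm thick, on a sprung sleeve on an upright post (at x = +45, y = +46 mm of jig, post top z = 90 mm). Origin on the post axis, on the table when the bar is down; the bar points along its own -x. Its rubber pad, 18 x 12 mm, 45 mm from the post axis, presses on the barrel: pad underside z = 43 mm, bar top z = 56 mm at clamp_lift 0.
- knob (a point): Middle of the red upright knob on the bar's end: cylinder 16 mm thick, 29 mm tall, 73 mm from the post axis; this point is 14.5 mm above the bar's top and 70.5 mm above the table when the bar is down. The knob is fixed to the bar.
- hinge_axis (a point): On the vertical axis of the post, at the height of the bar's top; the bar and knob turn about this axis.
- clamp_lift (a joint): Lift of the bar, m: 0 right down (start), 0.003 when bearing on a pen in the saddles, 0.012 when parked with its cross pin on the collar's rim, 0.022 at most. Spring and weight pull it down with about 7 N at 0, 11 N at 0.022. Below 0.012 at swing 0 the pin sits in the collar's notch and the bar cannot turn (play about 0.12 rad).
- clamp_swing (a joint): Turn of the bar, rad: 0 across the pen line, pointing to the fixture's front (-x), where a stop ends its travel; grows clockwise seen from above; at 1.57 it points to the fixture's +y; 1.75 at most. It turns freely once lifted above 0.012; from about 0.6 rad on it can be let down on the collar's rim, where friction keeps it.
- pen_case: Dark blue gift case, 62 x 175 x 42 mm, loose, stands where the pen rest does not; bystander.
- striped_candle: Striped candle jar, 61 mm across, 60 mm tall; bystander.
- balm_pot: Round lidded pot, 90 mm across, 32 mm tall; bystander.
- game_box: Dark gift box, 95 x 125 x 46 mm; bystander.
- heart_dish: White heart-shaped dish, 94 x 104 x 47 mm; bystander.
- pinch_pot_1: Small pale speckled pot, 54 mm across, 38 mm tall; bystander.

How it is judged:
By the outcome, as a careful person would: the job done as asked, in the order asked, and still so for the second after the job is handed in, with the robot touching nothing.
It also fails if it takes over 72 s, if anything falls off the work surface, if the arm or the gripper's body presses on something with over 40 N, if the wrist force passes 120 N, or if a joint passes its speed limit or range.

## Working session

There is one attempt and no reset: what is moved stays moved. The work goes in short steps, Python scripts to look and compute and a tool call to move; the robot and the scene stay as the last step left them, time stands still between calls to the robot, and variables do not carry over. Pictures are saved under pics/ and viewed, at most 10 in all, crops included, and the job is handed in when it is done.

Besides the shell and the picture viewer there is one more tool, called as name([rows], argument=value, ...), one row to a line, values as JSON. send_rows: Moves the arm, as the interface text tells. Its arguments: {"type":"object","properties":{"plan":{"type":"array","items":{"type":"array"}},"squeeze":{"type":"number"}},"required":["plan"]}

```bash
mkdir -p pics; ls; cat > h.py <<'E'
import numpy as np, cv2
from bench import telemetry, optics, r
def st():
    s=telemetry.read_state(); print({k:np.round(s[k],4).tolist() for k in("time_s","tcp_pos","orientation","force","width","grip_force","q")}); return s
def save(f,n): cv2.imwrite(f'pics/{n}.png',cv2.cvtColor(f['frame'],cv2.COLOR_RGB2BGR))
def ray(f,u,v,z):
    R=np.array(f['R']);t=np.array(f['t']);d=R.T@[(u-f['cx'])/f['fx'],(v-f['cy'])/f['fy'],1];o=-R.T@t
    return o+d*(z-o[2])/d[2]
E
python3 - <<'E'
from h import *
import pickle
st()
fs={n:optics.grab_frame(n) for n in('top','side')}
pickle.dump(fs,open('fs.pkl','wb'))
for n,f in fs.items(): save(f,n+'0'); print(n,f['fx'],f['cx'],f['cy'],np.round(f['R'],3).tolist(),np.round(f['t'],3).tolist())
E
```

```text
pics
{'time_s': 0.0, 'tcp_pos': [0.2913, 0.6081, 0.2374], 'orientation': [-0.0003, 0.2216, 0.9751, -0.0011], 'force': [0.4749, 0.1415, 0.278], 'width': 0.0882, 'grip_force': 0.0, 'q': [1.0871, 0.2647, 1.6053, -0.0, 1.2737, -0.0369]}
top 495.91127238198015 251.32525183518564 192.29602943956522 [[0.021, -1.0, 0.011], [-0.99, -0.023, -0.139], [0.139, -0.008, -0.99]] [-0.023, 0.571, 1.466]
side 362.7269712016797 256.23299496801826 194.31652301382084 [[0.96, -0.278, 0.013], [-0.15, -0.558, -0.816], [0.234, 0.782, -0.577]] [-0.51, 0.149, 0.955]
```

View pics/top0.png

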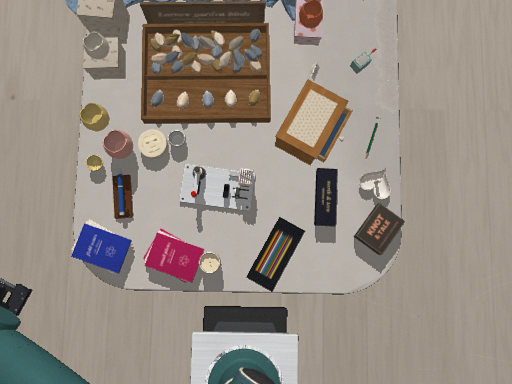

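View pics/side0.png

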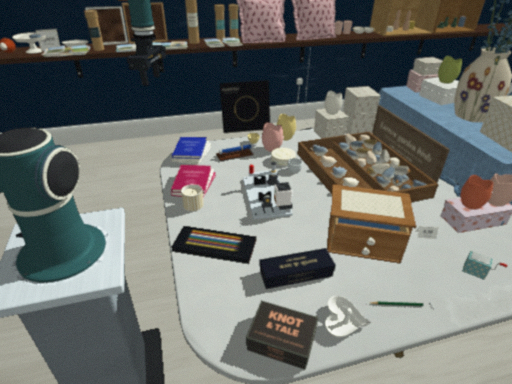

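The top view shows the fixture around (217,188), the red knob at (194,193), the post near (199,173), the pen in its rest at (122,196) and the gift case at (326,196). The side view agrees. Next I'll enlarge and measure.

```bash
python3 - <<'E'
from h import *
import pickle
fs=pickle.load(open('fs.pkl','rb')); f=fs['top']; im=f['frame']
c=cv2.resize(im[155:225,100:270],None,fx=4.7,fy=4.7,interpolation=cv2.INTER_CUBIC); cv2.imwrite('pics/crop0.png',c[:,:,::-1])
I=im.astype(int); R_,G,B=I[...,0],I[...,1],I[...,2]
win=np.zeros(R_.shape,bool)
def blob(m,x0,x1,y0,y1,z,n):
    w=np.zeros_like(m);w[y0:y1,x0:x1]=1;m=(m&w).astype(np.uint8)
    v,u=np.nonzero(m)
    if len(u)<3: print(n,'none');return
    (cx,cy),(a,b),an=cv2.minAreaRect(np.c_[u,v].astype(np.float32))
    print(n,len(u),'mean',u.mean().round(1),v.mean().round(1),ray(f,u.mean(),v.mean(),z).round(4),'rect',np.round([cx,cy,a,b,an],1),ray(f,cx,cy,z).round(4))
    bx=cv2.boxPoints(((cx,cy),(a,b),an)); print([ray(f,*p,z)[:2].round(3).tolist() for p in bx])
blob((R_>120)&(G<70)&(B<70),180,215,170,210,.085,'knob')
blob((B>R_+40)&(B>G+15),105,140,165,225,.026,'pen')
g=(I.min(2)>165)&(B>=R_-2)
print(I[205,190],I[200,215],I[220,215],I[190,150])
E
```

```text
knob 18 mean 192.9 193.3 [0.558  0.1613 0.085 ] rect [192.8 193.3   4.2   3.5  45. ] [0.5581 0.1617 0.085 ]
[[0.559, 0.17], [0.566, 0.163], [0.558, 0.154], [0.55, 0.161]]
pen 170 mean 120.4 193.8 [0.5594 0.3889 0.026 ] rect [120.3 192.6  37.1   4.9  86.6] [0.5631 0.3894 0.026 ]
[[0.62, 0.403], [0.621, 0.389], [0.507, 0.375], [0.506, 0.39]]
[110 108 105] [203 203 203] [183 178 170] [184 179 171]
```

View pics/crop0.png

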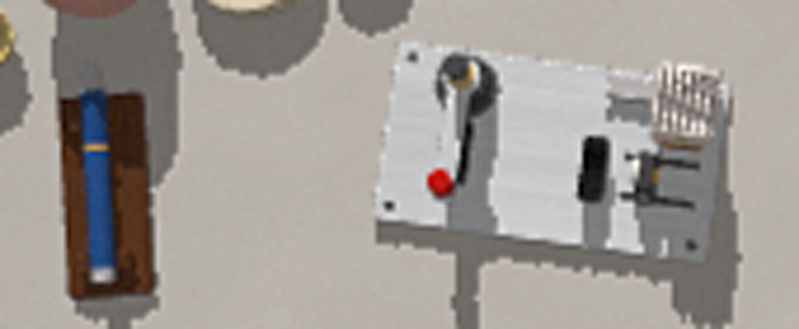

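The crop shows the bed corners at about (400,42), (728,75), (705,260) and (375,220). The knob is at (440,183), the post top at (460,68), and the pen runs from its butt at (102,275) to its point at (92,85). I'll work out coarse poses from these.

```bash
python3 - <<'E'
from h import *
import pickle
f=pickle.load(open('fs.pkl','rb'))['top']
P=lambda x,y,z:ray(f,100+x/4.7-.4,155+y/4.7-.4,z)[:2]
for n,a in dict(TL=(400,42,.012),TR=(728,75,.012),BL=(377,215,.012),BR=(703,252,.012),post=(460,66,.09),knob=(440,183,.085),butt=(103,278,.026),pt=(92,88,.026),stop=(630,172,.038)).items(): print(n,P(*a).round(4))
w=optics.grab_frame('wrist'); print(np.round(w['tool_from_camera'],4).tolist(),w['fx'],w['cx'],w['cy'])
E
```

```text
TL [0.6608 0.1983]
TR [ 0.6437 -0.0194]
BL [0.545  0.2088]
BR [ 0.5255 -0.0054]
post [0.631 0.15 ]
knob [0.5573 0.1603]
butt [0.4983 0.3819]
pt [0.6227 0.3963]
stop [0.5736 0.043 ]
[[-0.0003, -0.9636, -0.2675, 0.0688], [1.0, -0.0004, 0.0006, -0.0001], [-0.0007, -0.2675, 0.9636, -0.1457], [0.0, 0.0, 0.0, 1.0]] 283.5664118394614 255.13829581939018 191.17144008405225
```

send_rows([
  [0.4,[0.58,-0.75,0],0.35],
  [0.4,[0.58,-0.75,0],0.35],
  [0.4,[0.58,-0.75,0],0.35],
  [0.4,[0.58,-0.75,0],0.35],
  [0.4,[0.58,-0.75,0],0.35],
  [0.4,[0.58,-0.75,0],0.35],
  [0.4,[0.58,-0.75,0],0.35],
  [0.4,[0.58,-0.75,0],0.35],
  [0.4,[0.58,-0.75,0],0.35],
  [0.4,[0.58,-0.75,0],0.35],
  [0.4,[0.58,-0.75,0],0.35],
  [0.4,[0,0,0],0],
])

```text
time_s: 1.35
tcp_pos: [0.5491, 0.2751, 0.2383]
orientation: [0.0, 0.057, 0.998, -0.001]
force: [0.7, 0.6, -0.2]
width: 0.0529
grip_force: 0.0
```

send_rows([
  [0.4,[0,0,0],0],
  [0.4,[0,0,0],0],
  [0.4,[0,0,0],0],
])

```text
time_s: 1.65
tcp_pos: [0.5461, 0.2797, 0.2386]
orientation: [-0.0, 0.055, 0.999, 0.0]
force: [-0.6, -0.1, -0.1]
width: 0.0526
grip_force: 0.0
```

```bash
cat >> h.py <<'E'
from scipy.spatial.transform import Rotation
def wrist(n=None):
    s=st(); f=dict(optics.grab_frame('wrist')); w,x,y,z=s['orientation']
    T=np.eye(4);T[:3,:3]=Rotation.from_quat([x,y,z,w]).as_matrix();T[:3,3]=s['tcp_pos']
    M=np.linalg.inv(T@np.array(f['tool_from_camera'])); f['R'],f['t']=M[:3,:3],M[:3,3]
    if n: save(f,n)
    return f
E
python3 - <<'E'
from h import *
import pickle
f=wrist('w1'); pickle.dump(f,open('w1.pkl','wb'))
im=cv2.resize(f['frame'],(800,600),interpolation=cv2.INTER_CUBIC); cv2.imwrite('pics/w1b.png',im[:,:,::-1])
E
```

```text
{'time_s': 1.65, 'tcp_pos': [0.5461, 0.2797, 0.2386], 'orientation': [-0.0002, 0.0547, 0.9985, 0.0001], 'force': [-0.5807, -0.1471, -0.1214], 'width': 0.0526, 'grip_force': 0.0, 'q': [0.4327, 0.1491, 1.7413, 0.0003, 1.2514, -1.0288]}
```

View pics/w1b.png

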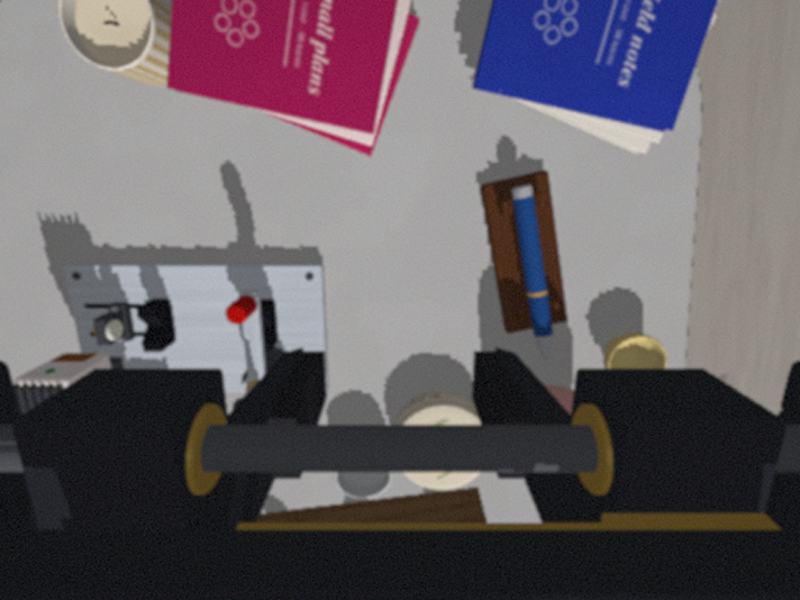

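The wrist view (800-pixel scale) shows the bed's front edge at y≈265 from x≈66 to 322, the knob top at about (233,315) and the black front saddle at x 262–275. The pen's butt is at (522,188), the pen runs to its ring at (538,294), and the wooden rest spans (483,185)–(565,325).

```bash
python3 - <<'E'
from h import *
import pickle
f=pickle.load(open('w1.pkl','rb')); im=f['frame'].astype(int)
s=.64
for n,(x,y,z) in dict(FL=(66,265,.012),FR=(322,265,.012),scrL=(76,275,.012),scrR=(309,276,.012),RR=(324,348,.012)).items(): print(n,ray(f,x*s,y*s,z)[:2].round(4))
def m(mask,x0,x1,y0,y1):
    w=np.zeros(mask.shape,bool);w[y0:y1,x0:x1]=1;v,u=np.nonzero(mask&w);return u,v
R_,G,B=im[...,0],im[...,1],im[...,2]
u,v=m((B>R_+35)&(B>G+20),310,375,115,225)
P=np.array([ray(f,a,b,.030)[:2] for a,b in zip(u,v)])
d=P-P.mean(0);w=np.linalg.svd(d,full_matrices=0)[2][0];w*=np.sign(w[0]);t=d@w
print('pen',len(u),P.mean(0).round(4),w.round(4),np.degrees(np.arctan2(w[1],w[0])).round(2),(P.mean(0)+w*t.min()).round(4),(P.mean(0)+w*t.max()).round(4))
u,v=m((R_>140)&(G<60)&(B<60),135,170,180,215)
print('knob px',u.min(),u.max(),v.min(),v.max(),u.mean(),v.mean())
mk=np.zeros(R_.shape,np.uint8);mk[v,u]=1
hi=R_[v,u]; b=hi>np.percentile(hi,50); print(u[b].mean(),v[b].mean())
print('knob mid@.0705',ray(f,u.mean(),v.mean(),.0705).round(4))
# brass ring
u,v=m((R_>B+50)&(G>B+25)&(R_>150),310,375,170,205); print('ring',len(u),ray(f,u.mean(),v.mean(),.034).round(4) if len(u) else '')
u,v=m((im.min(2)>170),322,345,112,128); print('butt steel',len(u),ray(f,u.mean(),v.mean(),.03).round(4) if len(u) else '', (v.min(),v.max()) if len(u) else '')
E
```

```text
FL [ 0.5196 -0.0027]
FR [0.5435 0.2144]
scrL [0.529  0.0031]
scrR [0.5518 0.2018]
RR [0.6188 0.2044]
pen 1039 [0.5583 0.3881] [0.9934 0.1147] 6.59 [0.5044 0.3819] [0.6205 0.3953]
knob px 146 157 196 206 151.03191489361703 200.88297872340425
151.32608695652175 202.15217391304347
knob mid@.0705 [0.5626 0.1567 0.0705]
ring 4 [0.5827 0.3908 0.034 ]
butt steel 0
```

send_rows([
  [0.4,[0.09,-0.75,-0.55],0],
  [0.4,[0.09,-0.75,-0.55],0],
  [0.4,[0.09,-0.75,-0.55],0],
  [0.4,[0.09,-0.75,-0.55],0],
  [0.4,[0,0,0],0],
  [0.4,[0,0,0],0],
  [0.4,[0,0,0],0],
])

```text
time_s: 2.4
tcp_pos: [0.5619, 0.1602, 0.152]
orientation: [0.001, 0.055, 0.998, 0.001]
force: [0.5, 0.1, 0.4]
width: 0.0529
grip_force: 0.0
```

```bash
python3 - <<'E'
from h import *
import pickle
f=wrist('w2'); pickle.dump(f,open('w2.pkl','wb'))
im=cv2.resize(f['frame'],(800,600),interpolation=cv2.INTER_CUBIC); cv2.imwrite('pics/w2b.png',im[:,:,::-1])
E
```

```text
{'time_s': 2.4, 'tcp_pos': [0.5619, 0.1602, 0.152], 'orientation': [0.001, 0.0549, 0.9985, 0.0006], 'force': [0.5215, 0.0559, 0.406], 'width': 0.0529, 'grip_force': 0.0, 'q': [0.2348, 0.162, 1.893, 0.0006, 1.0843, -1.2264]}
```

View pics/w2b.png

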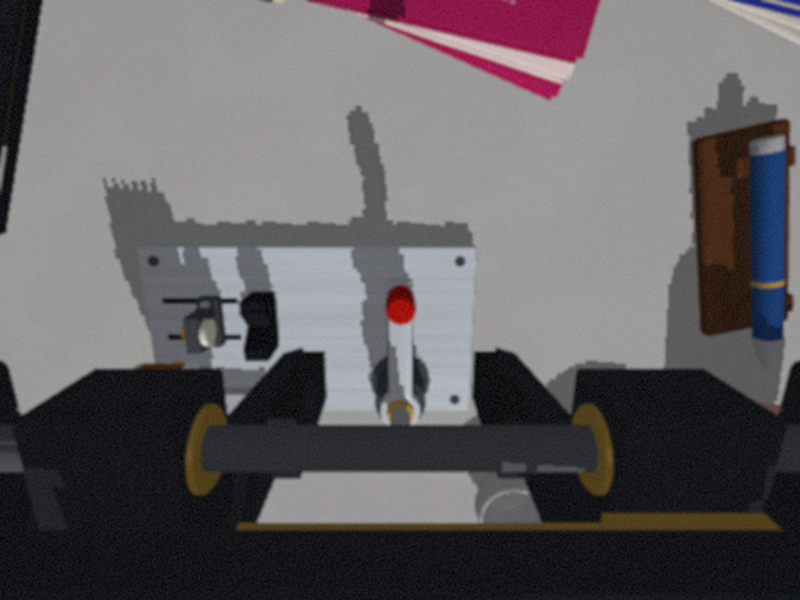

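The view is clear. Bed corners are at (139,247), (474,247) and (471,411), and the knob top is centred at about (401,309). The post top is at about (400,410), the white stop face at (208,333), and the far saddle spans x 242–278. The pen shows from its butt at (768,140) to its ring at (767,285).

```bash
python3 - <<'E'
from h import *
import pickle
from scipy.optimize import least_squares
f=pickle.load(open('w2.pkl','rb')); im=f['frame'].astype(int); s=.64
g={}
for n,(x,y,z) in dict(FL=(139,247,.012),FR=(474,247,.012),RR=(471,411,.012),sL=(153,261,.012),sR=(460,261,.012),sRR=(455,399,.012),knob=(401,309,.085),post=(400,411,.09),stop=(210,333,.038),sadA=(243,293,.0395),sadB=(277,293,.0395)).items(): g[n]=ray(f,x*s,y*s,z)[:2]; print(n,g[n].round(4))
J=dict(FL=(-50,-126),FR=(-50,96),RR=(70,96),knob=(-28,46),post=(45,46))
def tr(p,q): c,s_=np.cos(p[2]),np.sin(p[2]); return p[:2]+np.array([c*q[0]-s_*q[1],s_*q[0]+c*q[1]])/1000
sol=least_squares(lambda p:np.concatenate([tr(p,J[k])-g[k] for k in J]),[.583,.115,-.11],x_scale=[.01,.01,.1])
p=sol.x;print('jig',p.round(4),(sol.fun*1000).round(1))
inv=lambda w:(np.array([[np.cos(p[2]),np.sin(p[2])],[-np.sin(p[2]),np.cos(p[2])]])@(w-p[:2])*1000).round(1)
for k in g: print(k,inv(g[k]))
print('knob',tr(p,(-28,46)).round(4),'post',tr(p,(45,46)).round(4))
R_,G,B=im[...,0],im[...,1],im[...,2]
m=(B>R_+35)&(B>G+20); m[:,:470]=0; m[:75]=0; v,u=np.nonzero(m)
P=np.array([ray(f,a,b,.030)[:2] for a,b in zip(u,v)])
d=P-P.mean(0);w=np.linalg.svd(d,full_matrices=0)[2][0];w*=np.sign(w[0]);t=d@w
print('pen',len(u),P.mean(0).round(4),np.degrees(np.arctan2(w[1],w[0])).round(2),(P.mean(0)+w*t.min()).round(4),(P.mean(0)+w*t.max()).round(4))
print('butt',ray(f,768*s,138*s,.03).round(4),'ring',ray(f,767*s,285*s,.034).round(4),'coneroot',ray(f,768*s,340*s,.03).round(4))
E
```

```text
FL [ 0.5196 -0.0039]
FR [0.5435 0.2117]
RR [0.662  0.2019]
sL [0.5296 0.0027]
sR [0.5517 0.202 ]
sRR [0.6511 0.1912]
knob [0.5578 0.162 ]
post [0.6117 0.1556]
stop [0.5745 0.0412]
sadA [0.5511 0.0673]
sadB [0.5534 0.0877]
jig [ 0.5783  0.1137 -0.1006] [-3.7 -2.7 -5.3  2.6 -4.3  0.3 -2.7  0.3 16.  -0.6]
FL [ -46.6 -123. ]
FR [-44.5  93.9]
RR [74.4 96.1]
sL [ -37.4 -115.4]
sR [-35.4  85.1]
sRR [64.6 84.3]
knob [-25.3  45.9]
post [29. 45.]
stop [  3.5 -72.6]
sadA [-22.4 -48.9]
sadB [-22.2 -28.4]
knob [0.5551 0.1623] post [0.6277 0.155 ]
pen 2309 [0.5575 0.3862] 6.58 [0.5046 0.3801] [0.6211 0.3935]
butt [0.4964 0.3796 0.03  ] ring [0.5828 0.3855 0.034 ] coneroot [0.6215 0.3935 0.03  ]
```

send_rows([
  [0.4,[-0.1,0.05,-0.5],0],
  [0.4,[0,0,-0.6],0],
  [0.4,[0,0,-0.6],0],
  [0.4,[0,0,-0.65],0],
  [0.6,[0,0,0],0],
  [0.6,[0,0,0],0],
  [0.7,[0,0,0],0],
  [0.8,[0,0,0],0],
  [0.9,[0,0,0],0],
  [1,[0,0,0],0],
  [1,[0,0,0],0],
  [1,[0,0,0],0],
], squeeze=45)

```text
time_s: 3.65
tcp_pos: [0.5581, 0.161, 0.0578]
orientation: [0.001, 0.055, 0.998, 0.0]
force: [-0.5, 1.4, 5.8]
width: 0.0147
grip_force: 45.0
```

```bash
python3 - <<'E'
from h import *
st()
# arc increments for turning about post
O=np.array([.6317,.1544])
s=telemetry.read_state();d=np.array(s['tcp_pos'][:2])-O;print(np.hypot(*d),np.degrees(np.arctan2(d[1],d[0])))
prev=d
for k in range(1,17):
    a=-np.radians(5*k);n=np.array([[np.cos(a),-np.sin(a)],[np.sin(a),np.cos(a)]])@d;print(k,((n-prev)/.04).round(2));prev=n
E
```

```text
{'time_s': 3.65, 'tcp_pos': [0.5581, 0.161, 0.0578], 'orientation': [0.0008, 0.0555, 0.9985, 0.0004], 'force': [-0.4542, 1.4057, 5.7557], 'width': 0.0147, 'grip_force': 44.9998, 'q': [0.2379, 0.263, 1.9674, 0.0003, 0.9094, -1.2221]}
0.07394666074206128 174.86424359456336
1 [0.02 0.16]
2 [0.04 0.16]
3 [0.05 0.15]
4 [0.06 0.15]
5 [0.07 0.14]
6 [0.09 0.14]
7 [0.1  0.13]
8 [0.11 0.12]
9 [0.12 0.11]
10 [0.13 0.1 ]
11 [0.14 0.09]
12 [0.14 0.07]
13 [0.15 0.06]
14 [0.15 0.05]
15 [0.16 0.03]
16 [0.16 0.02]
```

send_rows([
  [1,[0,0,0.1],0],
  [1,[0,0,0.1],0],
  [1,[0,0,0.1],0],
  [1,[0,0,0.1],0],
  [1,[0,0,0.03],0],
  [1,[0,0,0],0],
])

```text
time_s: 4.25
tcp_pos: [0.5585, 0.1605, 0.0729]
orientation: [0.001, 0.055, 0.998, 0.0]
force: [6.8, 0.7, -9.8]
width: 0.0146
grip_force: 45.0
```

send_rows([
  [1,[0.02,0.16,0],-1],
  [1,[0.04,0.16,0],-1],
  [1,[0.05,0.15,0],-1],
  [1,[0.06,0.15,0],-1],
])

```text
time_s: 4.65
tcp_pos: [0.5652, 0.1848, 0.0725]
orientation: [0.001, 0.229, 0.973, -0.0]
force: [8.8, -2.0, -8.9]
width: 0.0148
grip_force: 45.0
```

send_rows([
  [1,[0.07,0.14,0],-1],
  [1,[0.09,0.14,0],-1],
  [1,[0.1,0.13,0],-1],
  [1,[0.11,0.12,0],-1],
  [1,[0.12,0.11,0],-1],
  [1,[0.13,0.1,0],-1],
  [1,[0.14,0.09,0],-1],
  [1,[0.14,0.07,0],-1],
  [1,[0.15,0.06,0],-1],
  [1,[0.15,0.05,0],-1],
  [1,[0.16,0.03,0],-1],
  [1,[0,0,0],0],
])

```text
time_s: 5.85
tcp_pos: [0.6183, 0.2252, 0.0711]
orientation: [0.0, 0.652, 0.758, -0.002]
force: [3.7, -2.8, -10.4]
width: 0.0146
grip_force: 45.0
```

send_rows([
  [1,[0,0,0],0],
  [1,[0,0,-0.05],0],
  [1,[0,0,-0.05],0],
  [1,[0,0,-0.03],0],
  [1,[0,0,0],0],
  [1,[0,0,0],0],
])

```text
time_s: 6.45
tcp_pos: [0.6192, 0.2261, 0.0697]
orientation: [0.001, 0.652, 0.758, -0.0]
force: [1.7, -5.0, 0.7]
width: 0.015
grip_force: 45.0
```

send_rows([
  [0.9,[0,0,0],0],
  [0.7,[0,0,0],0],
  [0.5,[0,0,0],0],
  [0.5,[0,0,0],0],
  [0.5,[0,0,0.5],0],
  [0.5,[0,0,0.6],0],
  [0.5,[0,0,0.6],0],
  [0.5,[-0.1,0.25,0.0],-1],
  [0.5,[-0.1,0.25,0],-1],
  [0.5,[-0.1,0.25,0],-1],
  [0.5,[-0.1,0.25,0],-1],
  [0.5,[-0.1,0.25,0],-1],
])

```text
time_s: 7.65
tcp_pos: [0.5978, 0.278, 0.1366]
orientation: [-0.0, 0.801, 0.598, -0.0]
force: [-0.5, 0.2, 0.2]
width: 0.0441
grip_force: 0.0
```

send_rows([
  [0.5,[-0.1,0.25,0],-1],
  [0.5,[-0.1,0.25,0],-1],
  [0.5,[-0.1,0.25,0],-1],
  [0.5,[-0.1,0.25,0],-1],
  [0.5,[-0.1,0.25,0],-1],
  [0.5,[-0.1,0.25,0],-1],
  [0.5,[-0.1,0.25,0],-1],
  [0.5,[-0.1,0.25,0],-1],
  [0.5,[-0.1,0.25,0],-1],
  [0.5,[-0.1,0.25,0],-1],
  [0.5,[-0.1,0.25,0],-1],
  [0.5,[-0.05,0,0],-1],
])

```text
time_s: 8.85
tcp_pos: [0.5516, 0.3888, 0.1366]
orientation: [-0.0, 0.993, 0.118, -0.0]
force: [0.5, -0.2, 0.5]
width: 0.0441
grip_force: 0.0
```

send_rows([
  [0.5,[0,0,0],-1],
  [0.5,[0,0,0],-0.4],
  [0.5,[0,0,0],0],
  [0.5,[0,0,0],0],
  [0.5,[0,0,0],0],
])

```text
time_s: 9.35
tcp_pos: [0.5523, 0.3872, 0.1366]
orientation: [-0.0, 0.998, 0.058, -0.0]
force: [0.1, 0.2, -0.1]
width: 0.0442
grip_force: 0.0
```

```bash
python3 - <<'E'
from h import *
import pickle
f=wrist('w3'); pickle.dump(f,open('w3.pkl','wb'))
im=cv2.resize(f['frame'],(800,600),interpolation=cv2.INTER_CUBIC); cv2.imwrite('pics/w3b.png',im[:,:,::-1])
im=f['frame'].astype(int);R_,G,B=im[...,0],im[...,1],im[...,2]
m=((B>R_+35)&(B>G+20)).astype(np.uint8); n,l,s,c=cv2.connectedComponentsWithStats(m)
for i in range(1,n):
    if s[i,4]>300:
        v,u=np.nonzero(l==i);P=np.array([ray(f,a,b,.030)[:2] for a,b in zip(u,v)])
        d=P-P.mean(0);w=np.linalg.svd(d,full_matrices=0)[2][0];w*=np.sign(w[0]);t=d@w
        print(s[i],P.mean(0).round(4),np.degrees(np.arctan2(w[1],w[0])).round(2),(P.mean(0)+w*t.min()).round(4),(P.mean(0)+w*t.max()).round(4))
E
```

```text
{'time_s': 9.35, 'tcp_pos': [0.5523, 0.3872, 0.1366], 'orientation': [-0.0, 0.9983, 0.0583, -0.0001], 'force': [0.1334, 0.1568, -0.092], 'width': 0.0442, 'grip_force': 0.0, 'q': [0.5745, 0.3385, 1.7026, 0.0002, 1.1006, 2.0284]}
[246 114  18  41 686] [0.6018 0.3938] 6.58 [0.5848 0.3919] [0.619  0.3958]
[ 246  159   18   81 1262] [0.5429 0.387 ] 6.27 [0.5028 0.3826] [0.5805 0.3911]
[ 176  301  103   33 2620] [0.4074 0.4028] -84.85 [0.4027 0.4548] [0.4124 0.3467]
```

View pics/w3b.png

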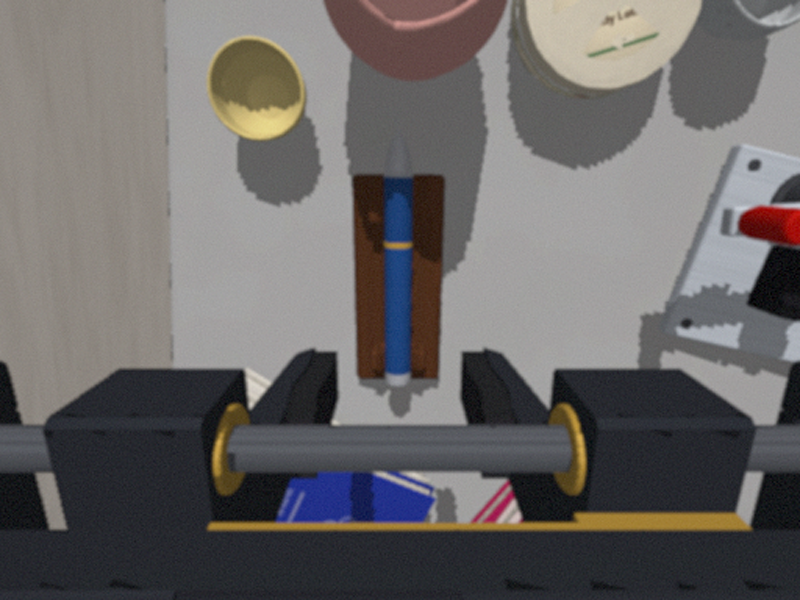

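The pen lies midway between the fingers, at column 398, with its butt at (398,380) and ring at (398,244). The knob is parked at the right edge. I'll go down and grip.

send_rows([
  [0.5,[0,0.02,-0.9],0],
  [0.5,[0,0,-0.9],0],
  [0.5,[0,0,-0.9],0],
  [0.5,[0,0,-0.36],0],
  [0.5,[0,0,0],0],
  [0.6,[0,0,0],0],
  [0.7,[0,0,0],0],
  [0.8,[0,0,0],0],
  [0.9,[0,0,0],0],
  [1,[0,0,0],0],
  [1,[0,0,0],0],
  [1,[0,0,0],0],
], squeeze=15)

```text
time_s: 10.6
tcp_pos: [0.5529, 0.3881, 0.015]
orientation: [-0.0, 0.998, 0.058, 0.0]
force: [-0.1, -1.1, 4.1]
width: 0.0149
grip_force: 15.0
```

send_rows([
  [1,[0,0,0.2],0],
  [1,[0,0,0.5],0],
  [1,[0,0,0.8],0],
  [1,[0,0,0.8],0],
  [1,[0,0,0.7],0],
  [1,[0,0,0],0],
  [1,[0,0,0],0],
])

```text
time_s: 11.3
tcp_pos: [0.5525, 0.3881, 0.1347]
orientation: [-0.0, 0.998, 0.058, 0.0]
force: [0.0, -0.1, -1.7]
width: 0.0155
grip_force: 15.0
```

send_rows([
  [1,[0.04,-0.4,0],0],
  [1,[0.04,-0.4,0],0.5],
  [1,[0.04,-0.4,0],1],
  [1,[0.04,-0.4,0],1],
  [1,[0.04,-0.4,0],1],
  [1,[0.04,-0.4,0],1],
  [1,[0.04,-0.4,0],1],
  [1,[0.04,-0.4,0],1],
  [1,[0.04,-0.4,0],1],
  [1,[0.04,-0.4,0],1],
  [1,[0.04,-0.4,0],1],
  [1,[0.04,-0.4,0],1],
])

```text
time_s: 12.5
tcp_pos: [0.5697, 0.1937, 0.1315]
orientation: [-0.0, 0.869, 0.495, -0.002]
force: [-0.6, -0.0, 0.1]
width: 0.0155
grip_force: 15.0
```

send_rows([
  [1,[0.05,-0.4,0],1],
  [1,[0.05,-0.4,0],1],
  [1,[0.04,-0.4,0],1],
  [1,[0.04,-0.4,0],1],
  [1,[0.04,-0.4,0],0.95],
  [1,[0.04,-0.46,0],0],
  [1,[0,0,0],0],
  [1,[0,0,0],0],
  [1,[0,0,0],0],
])

```text
time_s: 13.4
tcp_pos: [0.5812, 0.0977, 0.1333]
orientation: [-0.001, 0.744, 0.668, -0.001]
force: [-0.4, 0.0, -1.6]
width: 0.0156
grip_force: 15.0
```

```bash
python3 - <<'E'
from h import *
import pickle
f=wrist('w4'); pickle.dump(f,open('w4.pkl','wb'))
im=cv2.resize(f['frame'],(800,600),interpolation=cv2.INTER_CUBIC); cv2.imwrite('pics/w4b.png',im[:,:,::-1])
E
```

```text
{'time_s': 13.4, 'tcp_pos': [0.5812, 0.0977, 0.1333], 'orientation': [-0.0006, 0.7438, 0.6684, -0.0007], 'force': [-0.3659, 0.0288, -1.5965], 'width': 0.0156, 'grip_force': 14.9987, 'q': [0.124, 0.1922, 1.8951, 0.0003, 1.0561, 0.2306]}
```

View pics/w4b.png

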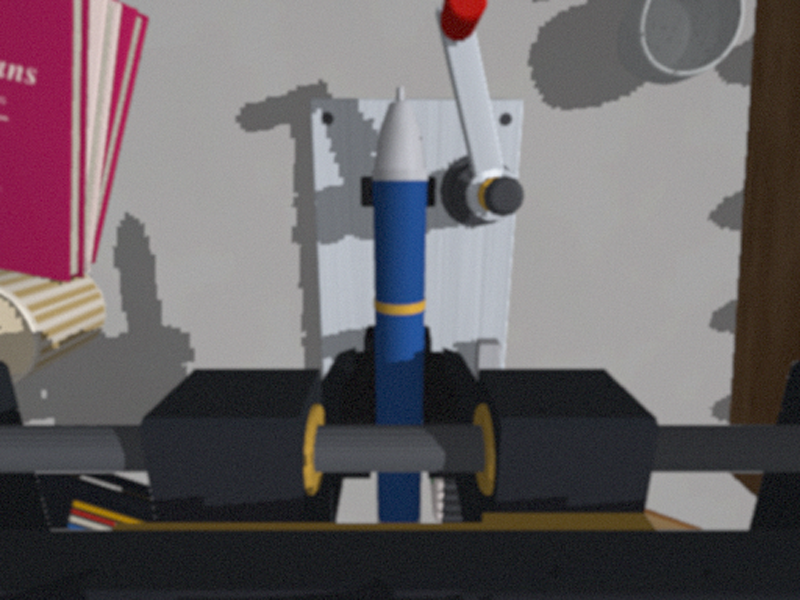

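The pen hangs along column 400 and is parallel to the fixture. The clamp-end saddle runs from x 361 to 434 at y≈190, and the bed's end corners are at (312,100) and (523,100). The post top is at (503,195), and the bar is parked to the right.

```bash
python3 - <<'E'
from h import *
import pickle
f=pickle.load(open('w4.pkl','rb')); s=.64
O=np.array([.582,.1135]);a=-.1065;c,n=np.cos(a),np.sin(a)
J=lambda w:(np.array([[c,n],[-n,c]])@(np.array(w)[:2]-O)*1000).round(1)
for k,(x,y,z) in dict(FR=(312,100,.012),RR=(523,100,.012),s1=(327,118,.012),s2=(505,118,.012),sadL=(361,178,.0395),sadR=(435,178,.0395),sadL2=(361,205,.0395),post=(503,195,.09)).items(): print(k,J(ray(f,x*s,y*s,z)))
zp=.1333+.011
for k,(x,y) in dict(coneroot=(400,180),ring=(400,308),tip=(400,90),low=(400,400)).items(): print(k,J(ray(f,x*s,y*s,zp+(.008 if k!='tip' else 0))))
print('tcp',J([.5812,.0977]))
print('go to jig(0,0): d units',(O-[.5812,.0977])/.04, 'unit -y jig mm->', (np.array([n,-c])).round(4))
E
```

```text
FR [-47.6  93.5]
RR [69.7 93.4]
s1 [-39.7  84.2]
s2 [60.3 84.1]
sadL [-19.   51.8]
sadR [19.6 51.7]
sadL2 [-19.3  38. ]
post [44.1 45.2]
coneroot [ 1.2 51.7]
ring [ 1.2 14.8]
tip [ 1.2 75.9]
low [  1.2 -15.6]
tcp [  0.9 -15.8]
go to jig(0,0): d units [0.02  0.395] unit -y jig mm-> [-0.1063 -0.9943]
```

send_rows([
  [1,[0.03,0.39,0],0],
  [1,[0,0,0],0],
  [1,[0,0,-0.5],0],
  [1,[0,0,-0.6],0],
  [1,[0,0,-0.6],0],
  [1,[0,0,-0.5],0],
  [1,[0,0,-0.3],0],
  [1,[0,0,0],0],
  [1,[0,0,0],0],
  [1,[0,0,0],0],
])

```text
time_s: 14.45
tcp_pos: [0.5845, 0.1135, 0.0357]
orientation: [0.001, 0.744, 0.669, 0.001]
force: [-0.3, -0.3, 0.0]
width: 0.0154
grip_force: 15.0
```

```bash
python3 -c "
from h import *
st()"
```

```text
{'time_s': 14.45, 'tcp_pos': [0.5845, 0.1135, 0.0357], 'orientation': [0.0007, 0.7436, 0.6686, 0.001], 'force': [-0.2847, -0.3147, 0.049], 'width': 0.0154, 'grip_force': 14.9988, 'q': [0.1499, 0.316, 1.9472, -0.0, 0.8761, 0.2561]}
```

send_rows([
  [1,[-0.06,0,0],0],
  [1,[0,0,-0.05],0],
  [1,[0,0,-0.05],0],
  [1,[0,0,0],0],
  [1,[0,0,0],0],
])

```text
time_s: 14.95
tcp_pos: [0.5808, 0.1131, 0.0302]
orientation: [-0.0, 0.744, 0.668, -0.0]
force: [0.1, -0.2, -0.5]
width: 0.0156
grip_force: 15.0
```

send_rows([
  [1,[0,0,-0.05],0],
  [1,[0,0,0],0],
  [1,[0,0,0],0],
])

```text
time_s: 15.25
tcp_pos: [0.5808, 0.1131, 0.0282]
orientation: [-0.0, 0.744, 0.668, -0.0]
force: [0.7, -0.2, 0.4]
width: 0.0153
grip_force: 15.0
```

send_rows([
  [1,[0.025,0,0],0],
  [1,[0,0,0],0],
  [1,[0,0,-0.015],0],
  [1,[0,0,0],0],
  [1,[0,0,0],0],
])

```text
time_s: 15.75
tcp_pos: [0.5818, 0.1131, 0.0276]
orientation: [-0.0, 0.744, 0.668, -0.0]
force: [-0.5, -0.3, -1.4]
width: 0.0152
grip_force: 15.0
```

send_rows([
  [1,[0,0,-0.01],0],
  [1,[0,0,0],0],
  [1,[0,0,0],0],
])

```text
time_s: 16.05
tcp_pos: [0.5819, 0.1131, 0.0273]
orientation: [0.0, 0.744, 0.668, 0.0]
force: [-0.5, 0.9, -1.2]
width: 0.0154
grip_force: 15.0
```

send_rows([
  [1,[0,0,-0.01],0],
  [1,[0,0,0],0],
  [1,[0,0,0],0],
])

```text
time_s: 16.35
tcp_pos: [0.582, 0.1131, 0.0272]
orientation: [0.0, 0.744, 0.668, 0.0]
force: [-0.5, 0.5, 1.4]
width: 0.0155
grip_force: 15.0
```

send_rows([
  [1,[0,0,-0.01],0],
  [1,[0,0,0],0],
  [1,[0,0,0],0],
])

```text
time_s: 16.65
tcp_pos: [0.582, 0.1131, 0.0271]
orientation: [0.0, 0.744, 0.668, 0.0]
force: [-2.1, -0.4, 5.3]
width: 0.0159
grip_force: 15.0
```

send_rows([
  [1,[0,0,0.01],0],
  [1,[0,0,0],0],
  [1,[0,0,0],0],
], squeeze=5)

```text
time_s: 16.95
tcp_pos: [0.582, 0.1132, 0.0271]
orientation: [0.0, 0.744, 0.668, 0.0]
force: [-2.4, -0.4, 3.9]
width: 0.0156
grip_force: 5.0
```

send_rows([
  [1,[-0.0016,-0.015,0],0],
  [1,[-0.0016,-0.015,0],0],
  [1,[-0.0016,-0.015,0],0],
  [1,[-0.0016,-0.015,0],0],
  [1,[-0.0016,-0.015,0],0],
  [1,[-0.0016,-0.015,0],0],
  [1,[-0.0016,-0.015,0],0],
  [1,[-0.0016,-0.015,0],0],
  [1,[-0.0016,-0.015,0],0],
  [1,[-0.0016,-0.015,0],0],
])

```text
time_s: 17.95
tcp_pos: [0.5813, 0.1072, 0.027]
orientation: [-0.0, 0.744, 0.668, 0.0]
force: [-1.4, 4.4, 5.6]
width: 0.0156
grip_force: 5.0
```

```bash
python3 - <<'E'
from h import *
import pickle
f=wrist('w5'); pickle.dump(f,open('w5.pkl','wb'))
a=optics.grab_frame('side'); save(a,'s5')
c=cv2.resize(a['frame'][160:225,225:310],None,fx=6,fy=6,interpolation=cv2.INTER_CUBIC)
im=f['frame']; cv2.imwrite('pics/s5c.png',c[:,:,::-1])
E
```

```text
{'time_s': 17.95, 'tcp_pos': [0.5813, 0.1072, 0.027], 'orientation': [-0.0, 0.7438, 0.6684, 0.0001], 'force': [-1.4425, 4.3703, 5.5726], 'width': 0.0156, 'grip_force': 5.0015, 'q': [0.1401, 0.3221, 1.9589, 0.0002, 0.8605, 0.2465]}
```

View pics/s5c.png

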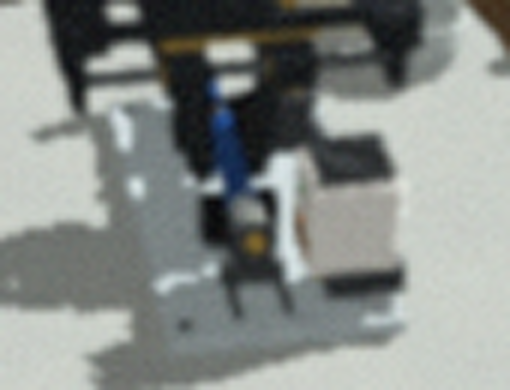

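The side crop shows the pen's steel butt at (250,210) close to the stop bracket at (255,240), in the saddle. The gap can't be resolved here. I'll check for slip in the hand using the ring's position in the wrist image, and ease the downward load.

send_rows([
  [1,[0,0,0.01],0],
  [1,[0,0,0.01],0],
  [1,[0,0,0],0],
  [1,[0,0,0],0],
])

```text
time_s: 18.45
tcp_pos: [0.5811, 0.1064, 0.0272]
orientation: [0.0, 0.744, 0.668, -0.0]
force: [0.8, -0.5, -0.7]
width: 0.0156
grip_force: 5.0
```

```bash
cat >> h.py <<'E'
def ring(f):
    im=f['frame'].astype(int);R_,G,B=im[...,0],im[...,1],im[...,2]
    y=(R_-B)[150:235,250:262].mean(1); y=np.clip(y-y.max()*.4,0,None); rr=(y*np.arange(150,235)).sum()/y.sum()
    b=(B-R_)[80:180,250:262].mean(1); return rr.round(2), 80+int(np.argmax(b>40))
E
python3 - <<'E'
from h import *
import pickle
for n in('w4','w5'): print(n,ring(pickle.load(open(n+'.pkl','rb'))))
print('now',ring(wrist()))
E
```

```text
w4 (np.float64(197.81), 116)
w5 (np.float64(198.2), 116)
{'time_s': 18.45, 'tcp_pos': [0.5811, 0.1064, 0.0272], 'orientation': [0.0002, 0.7437, 0.6685, -0.0004], 'force': [0.7536, -0.5239, -0.6959], 'width': 0.0156, 'grip_force': 5.0006, 'q': [0.1395, 0.3216, 1.9589, -0.0011, 0.8616, 0.2466]}
now (np.float64(197.96), 116)
```

send_rows([
  [1,[-0.001,-0.0125,0],0],
  [1,[-0.001,-0.0125,0],0],
  [1,[-0.001,-0.0125,0],0],
  [1,[-0.001,-0.0125,0],0],
  [1,[0,0,0],0],
])

```text
time_s: 19.0
tcp_pos: [0.5809, 0.1051, 0.0276]
orientation: [-0.0, 0.744, 0.668, -0.0]
force: [0.1, -1.0, -0.5]
width: 0.0157
grip_force: 5.0
```

send_rows([
  [1,[-0.001,-0.0125,0],0],
  [1,[-0.001,-0.0125,0],0],
  [1,[0,0,0],0],
])

```text
time_s: 19.3
tcp_pos: [0.5809, 0.1041, 0.0277]
orientation: [-0.0, 0.744, 0.668, -0.0]
force: [0.4, 0.1, -0.3]
width: 0.0156
grip_force: 5.0
```

send_rows([
  [1,[-0.001,-0.0125,0],0],
  [1,[-0.001,-0.0125,0],0],
  [1,[0,0,0],0],
])

```text
time_s: 19.6
tcp_pos: [0.5809, 0.1031, 0.0277]
orientation: [-0.0, 0.744, 0.668, -0.0]
force: [-0.2, 0.3, -0.7]
width: 0.0156
grip_force: 5.0
```

send_rows([
  [1,[-0.001,-0.0125,0],0],
  [1,[-0.001,-0.0125,0],0],
  [1,[0,0,0],0],
])

```text
time_s: 19.9
tcp_pos: [0.5808, 0.1021, 0.0277]
orientation: [-0.0, 0.744, 0.668, -0.0]
force: [-1.1, -0.1, -0.7]
width: 0.0157
grip_force: 5.0
```

send_rows([
  [1,[-0.001,-0.0125,0],0],
  [1,[0,-0.0125,0],0],
  [1,[0,0,0],0],
])

```text
time_s: 20.2
tcp_pos: [0.5808, 0.1011, 0.0277]
orientation: [0.0, 0.744, 0.668, -0.0]
force: [-0.4, 0.1, -0.6]
width: 0.0157
grip_force: 5.0
```

send_rows([
  [1,[0,-0.0125,0],0],
  [1,[-0.001,-0.0125,0],0],
  [1,[0,0,0],0],
])

```text
time_s: 20.5
tcp_pos: [0.5807, 0.1001, 0.0277]
orientation: [0.0, 0.744, 0.668, -0.0]
force: [0.5, 0.1, 0.4]
width: 0.016
grip_force: 5.0
```

```bash
python3 - <<'E'
from h import *
print('now',ring(wrist()))
E
```

```text
{'time_s': 20.5, 'tcp_pos': [0.5807, 0.1001, 0.0277], 'orientation': [0.0, 0.7437, 0.6685, -0.0], 'force': [0.4515, 0.1286, 0.3817], 'width': 0.016, 'grip_force': 4.9991, 'q': [0.1284, 0.3183, 1.9623, -0.0, 0.8609, 0.2349]}
now (np.float64(197.82), 116)
```

send_rows([
  [1,[-0.001,-0.0125,0],0],
  [1,[0,-0.0125,0],0],
  [1,[0,0,0],0],
])

```text
time_s: 20.85
tcp_pos: [0.5807, 0.0991, 0.0277]
orientation: [-0.0, 0.744, 0.668, -0.0]
force: [0.3, 0.4, -1.3]
width: 0.0158
grip_force: 5.0
```

send_rows([
  [1,[-0.001,-0.0125,0],0],
  [1,[0,0,0],0],
  [1,[0,0,0],0],
])

```text
time_s: 21.15
tcp_pos: [0.5806, 0.0986, 0.0277]
orientation: [-0.0, 0.744, 0.668, -0.0]
force: [0.1, -0.8, -0.4]
width: 0.0154
grip_force: 5.0
```

send_rows([
  [1,[-0.001,-0.0125,0],0],
  [1,[0,0,0],0],
  [1,[0,-0.0125,0],0],
  [1,[0,0,0],0],
])

```text
time_s: 21.55
tcp_pos: [0.5808, 0.0983, 0.0278]
orientation: [-0.0, 0.744, 0.668, 0.001]
force: [0.1, 3.8, -0.1]
width: 0.016
grip_force: 5.0
```

send_rows([
  [1,[-0.001,-0.0125,0],0],
  [1,[0,0,0],0],
  [1,[0,-0.0125,0],0],
  [1,[0,0,0],0],
])

```text
time_s: 21.95
tcp_pos: [0.5809, 0.098, 0.0279]
orientation: [-0.001, 0.744, 0.668, 0.001]
force: [0.4, 7.2, -0.0]
width: 0.0162
grip_force: 5.0
```

```bash
python3 - <<'E'
from h import *
print('now',ring(wrist()))
a=optics.grab_frame('side'); save(a,'s6')
c=cv2.resize(a['frame'][180:212,245:285],None,fx=14,fy=14,interpolation=cv2.INTER_CUBIC)
b=cv2.imread('pics/s5.png')[180:212,245:285]; b=cv2.resize(b,None,fx=14,fy=14,interpolation=cv2.INTER_CUBIC)[:,:,::-1]
cv2.imwrite('pics/s6c.png',cv2.resize(np.hstack([b,c])[:,:,::-1],(800,320)))
E
```

```text
{'time_s': 21.95, 'tcp_pos': [0.5809, 0.098, 0.0279], 'orientation': [-0.0005, 0.7439, 0.6683, 0.0009], 'force': [0.4417, 7.1796, -0.0082], 'width': 0.0162, 'grip_force': 5.0012, 'q': [0.1237, 0.3171, 1.9636, 0.0025, 0.8599, 0.2291]}
now (np.float64(197.02), 115)
```

View pics/s6c.png

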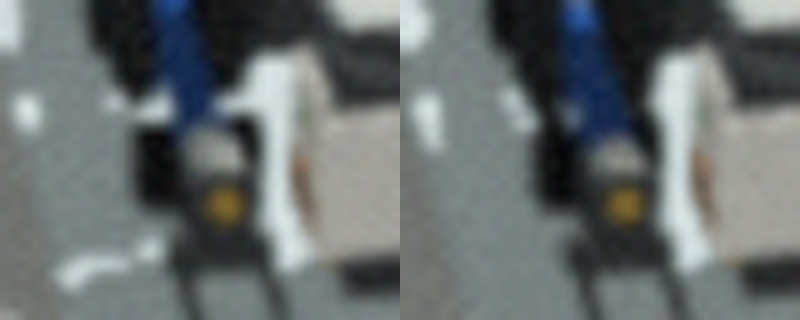

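The butt now touches the stop: the right panel shows the steel butt meeting the bracket at (615,165), and fy has risen to 7 N. I'll ease off to a light touch, settle the pen in the saddles, and release.

send_rows([
  [1,[0.001,0.014,0],0],
  [1,[0,0,0],0],
  [1,[0,0,-0.01],0],
  [1,[0,0,-0.008],0],
  [1,[0,0,0],0],
  [1,[0,0,0],0],
], squeeze=5)

```text
time_s: 22.65
tcp_pos: [0.5808, 0.098, 0.0277]
orientation: [-0.0, 0.744, 0.668, 0.001]
force: [-2.4, 5.2, 3.3]
width: 0.0153
grip_force: 5.0
```

send_rows([
  [1,[0,0.008,0],0],
  [1,[0,0,0],0],
  [0.81,[0,0,0],0],
  [0.79,[0,0,0],0],
  [0.75,[0,0,0],0],
  [0.7,[0,0,0],0],
  [0.6,[0,0,0],0],
  [0.6,[0,0,0],0],
], squeeze=3)

```text
time_s: 23.45
tcp_pos: [0.5806, 0.0974, 0.0269]
orientation: [0.0, 0.744, 0.668, -0.0]
force: [-0.1, -0.2, -0.0]
width: 0.035
grip_force: 0.0
```

send_rows([
  [0.6,[0,0,0.2],0],
  [0.6,[0,0,0.5],0],
  [0.6,[0,0,0.8],0],
  [0.6,[0,0,0.8],0],
  [0.6,[0,0,0.7],0],
  [0.6,[0,0,0],0],
  [0.6,[0,0,0],0],
  [0.6,[0,0,0],0],
])

```text
time_s: 24.25
tcp_pos: [0.5795, 0.0974, 0.1456]
orientation: [-0.001, 0.744, 0.669, -0.001]
force: [-0.3, -0.1, -0.6]
width: 0.0355
grip_force: 0.0
```

```bash
python3 - <<'E'
from h import *
import pickle
f=wrist('w7'); pickle.dump(f,open('w7.pkl','wb'))
im=cv2.resize(f['frame'],(800,600),interpolation=cv2.INTER_CUBIC); cv2.imwrite('pics/w7b.png',im[:,:,::-1])
E
```

```text
{'time_s': 24.25, 'tcp_pos': [0.5795, 0.0974, 0.1456], 'orientation': [-0.0007, 0.7437, 0.6685, -0.001], 'force': [-0.3202, -0.054, -0.5734], 'width': 0.0355, 'grip_force': 0.0, 'q': [0.1241, 0.177, 1.8882, -0.0, 1.0787, 0.2305]}
```

View pics/w7b.png

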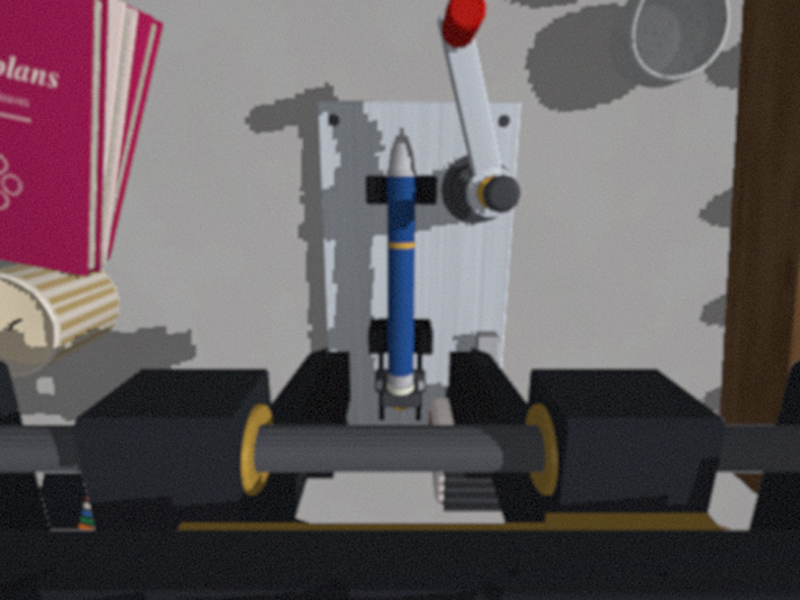

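The pen lies in both saddles with its butt at the stop, around (400,382), and the bar is still parked. I'm returning to the knob.

send_rows([
  [0.5,[0.2,0.64,0],0.6],
  [0.5,[0.2,0.64,0],0.6],
  [0.5,[0.2,0.64,0],0.6],
  [0.5,[0.2,0.64,0],0.6],
  [0.5,[0.2,0.66,0],0.54],
  [0.5,[0,0,0],0],
  [0.5,[0,0,0],0],
  [0.5,[0,0,-0.5],0],
  [0.5,[0,0,0],0],
  [0.5,[0,0,0],0],
])

```text
time_s: 25.3
tcp_pos: [0.6195, 0.225, 0.1259]
orientation: [-0.001, 0.653, 0.758, -0.001]
force: [0.4, -0.8, 0.7]
width: 0.0444
grip_force: 0.0
```

```bash
python3 - <<'E'
from h import *
f=wrist('w8'); im=f['frame'].astype(int);R_,G,B=im[...,0],im[...,1],im[...,2]
m=((R_>130)&(G<60)&(B<60)).astype(np.uint8); n,l,s,c=cv2.connectedComponentsWithStats(m)
i=1+np.argmax(s[1:,4]); v,u=np.nonzero(l==i); x,y,w,h,_=s[i]; print(s[i])
print('top centre',ray(f,c[i][0],y+h-w/2,.097).round(4),'mid',ray(f,*c[i],.088).round(4))
E
```

```text
{'time_s': 25.3, 'tcp_pos': [0.6195, 0.225, 0.1259], 'orientation': [-0.0007, 0.6526, 0.7577, -0.0013], 'force': [0.445, -0.823, 0.6832], 'width': 0.0444, 'grip_force': 0.0, 'q': [0.3107, 0.3231, 1.7446, -0.0002, 1.0769, 0.1619]}
[248 203  19  26 299]
top centre [0.6208 0.2262 0.097 ] mid [0.6211 0.224  0.088 ]
```

send_rows([
  [0.5,[0,0.025,-0.5],0],
  [0.5,[0,0,-0.6],0],
  [0.5,[0,0,-0.3],0],
  [0.5,[0,0,0],0],
  [0.6,[0,0,0],0],
  [0.7,[0,0,0],0],
  [0.8,[0,0,0],0],
  [0.9,[0,0,0],0],
  [1,[0,0,0],0],
  [1,[0,0,0],0],
  [1,[0,0,0],0],
], squeeze=45)

```text
time_s: 26.45
tcp_pos: [0.6212, 0.2278, 0.0719]
orientation: [0.0, 0.652, 0.758, 0.001]
force: [-0.7, 1.2, 4.5]
width: 0.0148
grip_force: 45.0
```

send_rows([
  [1,[0,0,0.05],0],
  [1,[0,0,0.05],0],
  [1,[0,0,0.04],0],
  [1,[0,0,0],0],
])

```text
time_s: 26.85
tcp_pos: [0.6195, 0.2268, 0.0749]
orientation: [-0.001, 0.652, 0.758, -0.001]
force: [2.3, 0.6, -9.0]
width: 0.0147
grip_force: 45.0
```

```bash
python3 - <<'E'
from h import *
s=st()
O=np.array([.6317,.1544]);d=np.array(s['tcp_pos'][:2])-O;print(np.hypot(*d))
p=d
for k in range(1,16):
    a=np.radians(5*k);n=np.array([[np.cos(a),-np.sin(a)],[np.sin(a),np.cos(a)]])@d;print(k,((n-p)/.04).round(3),(O+n).round(4));p=n
E
```

```text
{'time_s': 26.85, 'tcp_pos': [0.6195, 0.2268, 0.0749], 'orientation': [-0.0006, 0.6521, 0.7582, -0.0012], 'force': [2.278, 0.6062, -9.0283], 'width': 0.0147, 'grip_force': 45.0074, 'q': [0.3133, 0.3764, 1.7771, -0.0003, 0.9907, 0.1632]}
0.07340498792167467
1 [-0.157 -0.033] [0.6133 0.2255]
2 [-0.153 -0.047] [0.6071 0.2236]
3 [-0.148 -0.06 ] [0.6012 0.2212]
4 [-0.143 -0.073] [0.5955 0.2183]
5 [-0.136 -0.085] [0.5901 0.2149]
6 [-0.128 -0.096] [0.585 0.211]
7 [-0.119 -0.107] [0.5802 0.2067]
8 [-0.109 -0.117] [0.5758 0.202 ]
9 [-0.098 -0.126] [0.5719 0.197 ]
10 [-0.087 -0.134] [0.5684 0.1916]
11 [-0.075 -0.141] [0.5654 0.186 ]
12 [-0.062 -0.147] [0.5629 0.1801]
13 [-0.049 -0.152] [0.561 0.174]
14 [-0.036 -0.156] [0.5595 0.1677]
15 [-0.022 -0.159] [0.5586 0.1614]
```

send_rows([
  [1,[0,0,0.05],0],
  [1,[-0.157,-0.033,0],1],
  [1,[-0.153,-0.047,0],1],
  [1,[-0.148,-0.06,0],1],
  [1,[-0.143,-0.073,0],1],
  [1,[-0.136,-0.085,0],1],
  [1,[-0.128,-0.096,0],1],
  [1,[-0.119,-0.107,0],1],
  [1,[-0.109,-0.117,0],1],
  [1,[0,0,0],0],
])

```text
time_s: 27.85
tcp_pos: [0.5754, 0.202, 0.0777]
orientation: [-0.001, 0.354, 0.935, -0.001]
force: [0.4, 1.9, -9.1]
width: 0.0147
grip_force: 45.0
```

send_rows([
  [1,[-0.098,-0.126,0],1],
  [1,[-0.087,-0.134,0],1],
  [1,[-0.075,-0.141,0],1],
  [1,[-0.062,-0.147,0],1],
  [1,[-0.049,-0.152,0],1],
  [1,[-0.036,-0.156,0],1],
  [1,[0,0,0],0],
  [1,[0,0,0],0],
])

```text
time_s: 28.65
tcp_pos: [0.559, 0.1683, 0.0777]
orientation: [-0.002, 0.101, 0.995, -0.0]
force: [-3.7, 0.5, -9.3]
width: 0.0149
grip_force: 45.0
```

send_rows([
  [1,[-0.011,-0.08,0],0.5],
  [1,[-0.011,-0.08,0],0.5],
  [1,[0,-0.01,0],0.05],
  [1,[0,0,0],0],
  [1,[0,0,0],0],
])

```text
time_s: 29.15
tcp_pos: [0.5581, 0.1616, 0.0778]
orientation: [-0.002, 0.055, 0.998, -0.0]
force: [-5.7, 0.7, -9.9]
width: 0.0147
grip_force: 45.0
```

send_rows([
  [1,[0,0,-0.05],0],
  [1,[0,0,-0.05],0],
  [1,[0,0,-0.05],0],
  [1,[0,0,-0.05],0],
  [1,[0,0,-0.03],0],
  [1,[0,0,0],0],
])

```text
time_s: 29.75
tcp_pos: [0.558, 0.1617, 0.0686]
orientation: [-0.002, 0.055, 0.998, -0.0]
force: [-6.0, 0.8, -8.1]
width: 0.0145
grip_force: 45.0
```

send_rows([
  [1,[0,0,-0.025],0],
  [1,[0,0,-0.025],0],
  [1,[0,0,-0.02],0],
  [1,[0,0,0],0],
  [1,[0,0,0],0],
])

```text
time_s: 30.25
tcp_pos: [0.558, 0.1617, 0.066]
orientation: [-0.002, 0.055, 0.998, -0.0]
force: [-6.5, 0.3, -8.2]
width: 0.0147
grip_force: 45.0
```

send_rows([
  [1,[0,0,-0.0125],0],
  [1,[0,0,-0.0125],0],
  [1,[0,0,-0.0125],0],
  [1,[0,0,-0.0125],0],
  [1,[0,0,0],0],
  [1,[0,0,0],0],
])

```text
time_s: 30.85
tcp_pos: [0.558, 0.1617, 0.0641]
orientation: [-0.002, 0.055, 0.998, -0.0]
force: [-6.5, -0.1, -7.4]
width: 0.0146
grip_force: 45.0
```

send_rows([
  [1,[0,0,-0.0125],0],
  [1,[0,0,-0.0125],0],
  [1,[0,0,0],0],
  [1,[0,0,0],0],
])

```text
time_s: 31.25
tcp_pos: [0.5581, 0.1618, 0.0638]
orientation: [-0.002, 0.055, 0.998, -0.0]
force: [-8.1, 0.9, -3.8]
width: 0.0142
grip_force: 45.0
```

send_rows([
  [1,[0.01,0,-0.0125],0],
  [1,[0.01,0,-0.005],0],
  [1,[0,0,0],0],
  [1,[0,0,0],0],
])

```text
time_s: 31.65
tcp_pos: [0.5582, 0.1618, 0.0636]
orientation: [-0.003, 0.055, 0.998, -0.0]
force: [-11.9, -0.1, 2.1]
width: 0.0148
grip_force: 45.0
```

send_rows([
  [1,[-0.02,0,0.006],0],
  [1,[-0.02,0,0],0],
  [1,[-0.01,0,0],0],
  [1,[0,0,0],0],
])

```text
time_s: 32.05
tcp_pos: [0.5579, 0.1618, 0.0638]
orientation: [-0.001, 0.055, 0.998, -0.0]
force: [-5.5, 0.6, -4.5]
width: 0.0143
grip_force: 45.0
```

send_rows([
  [1,[-0.02,0,-0.012],0],
  [1,[-0.01,0,0],0],
  [1,[0,0,0],0],
  [1,[0,0,0],0],
])

```text
time_s: 32.45
tcp_pos: [0.5578, 0.1618, 0.0635]
orientation: [0.0, 0.054, 0.999, 0.0]
force: [-6.1, 0.7, -0.6]
width: 0.0146
grip_force: 45.0
```

send_rows([
  [1,[0,0,0],0],
  [1,[0,0,0],0],
  [0.82,[0,0,0],0],
  [0.8,[0,0,0],0],
  [0.75,[0,0,0],0],
  [0.65,[0,0,0],0],
  [0.5,[0,0,0],0],
  [0.5,[0,0,0],0],
], squeeze=10)

```text
time_s: 33.25
tcp_pos: [0.5579, 0.1615, 0.063]
orientation: [0.001, 0.054, 0.999, 0.0]
force: [-0.7, -0.1, -0.0]
width: 0.0429
grip_force: 0.0
```

send_rows([
  [0.5,[0,0,0.4],0],
  [0.5,[0,0,0.7],0],
  [0.5,[0,0,0.9],0],
  [0.5,[0,0,0.5],0],
  [0.5,[0,0,0],0],
  [0.5,[0,0,0],0],
  [0.5,[0,0,0],0],
  [0.5,[0,0,0],0],
])

```text
time_s: 34.05
tcp_pos: [0.5561, 0.1612, 0.1607]
orientation: [-0.002, 0.054, 0.999, -0.001]
force: [0.0, 0.5, -1.0]
width: 0.0439
grip_force: 0.0
```

```bash
python3 - <<'E'
from h import *
import pickle
def knob(f):
    im=f['frame'].astype(int);m=((im[...,0]>130)&(im[...,1]<60)&(im[...,2]<60)).astype(np.uint8);m[:100]=0
    n,l,s,c=cv2.connectedComponentsWithStats(m);i=1+np.argmax(s[1:,4]);x,y,w,h,_=s[i];print(s[i]);return ray(f,c[i][0],y+h-w/2,.088).round(4)
print('before',knob(pickle.load(open('w2.pkl','rb'))))
f=wrist('w9');print('now',knob(f))
im=f['frame'].astype(int);R_,G,B=im[...,0],im[...,1],im[...,2]
m=((B>R_+35)&(B>G+20)).astype(np.uint8);n,l,s,c=cv2.connectedComponentsWithStats(m)
O=np.array([.582,.1135]);a=-.1065;cc,nn=np.cos(a),np.sin(a)
J=lambda w:(np.array([[cc,nn],[-nn,cc]])@(np.array(w)[:2]-O)*1000).round(1)
for i in range(1,n):
    if s[i,4]>60:
        x,y,w,h,k=s[i];print(s[i],'L',J(ray(f,x,c[i][1],.042)),'R',J(ray(f,x+w,c[i][1],.042)))
E
```

```text
[248 192  17  15 201]
before [0.5574 0.1615 0.088 ]
{'time_s': 34.05, 'tcp_pos': [0.5561, 0.1612, 0.1607], 'orientation': [-0.0016, 0.0537, 0.9986, -0.0005], 'force': [0.0443, 0.4964, -1.0226], 'width': 0.0439, 'grip_force': 0.0, 'q': [0.2392, 0.1473, 1.8926, -0.0, 1.105, -1.2242]}
[248 197  17  15 192]
now [0.5581 0.1622 0.088 ]
[453   0  59  26 263] L [-177.1  208.5] R [-177.   257.2]
[461   0  51  20 695] L [-183.3  213.9] R [-183.3  255.7]
[ 144  207   79   18 1210] L [ -1.2 -65.6] R [-1.1 12.8]
[228 209  20  15 283] L [-1.4 17.7] R [-1.4 37.6]
```

```bash
python3 -c "
from h import *
print(r.job_done())"
```

```text
the job is handed in; nothing more can be done
None
```

I handed the job in at about 34 s; the result came back without a verdict. The pen lies in both saddles with its butt against the stop, where I eased the push back from about 7 N before letting go. The bar is turned back, was let down slowly until it bore on the barrel, and is released, with the arm clear.

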